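# Fit and lock the sample carousel on the autosampler

## Robot

A 6-joint arm with a two-finger parallel gripper is mounted at the origin on the work surface. World frame = base frame: x ahead of the robot, y to its left, z up, the work surface at z = 0. Lengths are in m, angles in degrees, forces in N, time in s.
With the tool pointing down it reaches from about 0.425 to 0.95 m from the base axis. Payload 3.5 kg.
Tool frame: the origin (TCP) lies at the very end of the fingers, on their centre line; the grasp point (between the pads) lies 19 mm behind it; z points along the fingers, y is the direction in which the jaws open and shut (so a half turn about z gives the same grasp; the last joint's range is limited). The gripper opens to 85 mm and grips with 20 to 120 N. Pads are 22 mm wide; open, the fingers measure 114 mm over their backs; the gripper's body (76 mm by 85 mm) begins 54 mm behind the grasp point. The pads swing forward as they close: fully open they stand 13 mm farther back than shut.
Start: joints at [60.619, 16.404, 90.338, -0, 73.258, -8.594], TCP at [0.24, 0.631, 0.231] pointing down, gripper open.
Joint ranges: [-158.93, 158.93], [-51.34, 127.21], [12.03, 142.37], [-87.48, 267.48], [13.55, 161.25], [-162.69, 162.69]. Speed limits (degrees/s): [159.86, 159.86, 180, 180, 180, 180].

## Interface

Orientations are given as a 3x3 rotation matrix whose columns are the frame's x, y, z axes.
In Python, from rig import robot gives the robot as it stands.
- The arm moves only by the tool move_arm, never from a script. Its argument "moves" is a list of rows, each an object with "grip": the opening, from -1 (shut) to 1 (fully open), so that 0 is half open; "offset": the shift along the tool's x, y, z in mm, a list of three; "roll": the turn about the tool's z in degrees. In form: [{"grip": grip, "offset": [tx, ty, tz], "roll": roll}, ...]. A call has 1 to 12 rows; each row shifts and turns the commanded pose from where the row before left it, along the tool's axes as they then stand; what a row does not reach is not made up. A row lasts 1/12 s, in which the tool goes at most 41.7 mm and 7.16 degrees, less where a joint would pass 70% of its speed; a pose out of reach is approached as far as the arm can. A call is refused whole if a number of a shift passes 41.7 or a number of a turn 7.16, either way. A call with a gripper value outside its range is refused whole. The fingers move at their own pace and stop on an object; the grip force is fixed at half the most. Time passes only in rows, so rows that do not move let the fingers close. It gives the time, the measured TCP pose, the force and the opening at its end, in the units of the state.
- robot.observe(): the state, without advancing time (a new reading comes with each control period).
- robot.grab_frame(name): name is "scene" or "top"; returns a dict with "pixels" (420x560x3 uint8, red, green, blue), "range_z" (420x560 float32, m along the optical axis (not along the pixel's ray), 0 where there is no reading), "vertical_fov" (degrees; the focal length in pixels is half the picture's height over the tangent of half this angle, whatever the lens; pixels are square), "cx", "cy" (the principal point, pixels), "distortion" ([k1, k2, p1, p2, k3] as OpenCV has them; the pictures are not rectified), "origin" and "rotation" of the camera in the world. Camera axes: x right, y up, looking along -z (the intrinsics and any distortion apply to the point x, -y, -z); pixel columns grow to the right and rows downward; lengths in m; the calibration is good to about 2 mm. A picture is of the moment at which its call begins.
- robot.hand_in(): hands the job in, once; it reports no verdict.
The state is a dict: "time": time; "joint_pos": joint angles; "qvel": joint speeds; "tau": joint torques, N m; "eef_pos": TCP position; "eef_rot": TCP orientation; "wrist_force": force on the tool from outside, world axes, zero at the start; "wrist_torque": the same for the moment, N m; "finger_gap": finger opening in m.
Only numpy, scipy, OpenCV 4.12 (cv2) and the standard library are available. Lean on these libraries where they do the work, as an engineer would, in place of code of your own. Each camera call takes 0.05 s, during which the arm holds its last target.

## Task

Fit the blue sample carousel onto the sampler's steel spindle, matching its flat, so that it sits fully home on the deck. Then take the orange T-head locking key from its grey block, pass its head through the slot in the spindle top until its flange rests on the carousel's hub, and give it a quarter turn so that it is locked. Let go of everything, and leave the bottle, the beaker and the calculator where they are.

Things in the scene. Friction and masses are not known exactly. Their poses are not given: they have to be found in the camera images.
- sampler: Autosampler base, fixed: white box 200 x 200 mm, grey deck at 45 mm height. Origin: centre of its underside; z up. A hollow steel D-spindle stands fixed in mid-deck: 42 mm across, 36 mm tall (top 81 mm above the bench), upper 7 mm chamfered by 4 mm. Its one flat is on the +x side, 15.4 mm from the axis. An orange stripe on the deck points from the spindle to +x.
- seat (a point): Point on the spindle axis at deck height (45 mm above the bench); axes as the sampler's. The carousel's origin comes here when it is fully home.
- slot (a point): Centre of the slot at the spindle's top, 81 mm above the bench; axes as the sampler's. The slot is 26 mm long along y (parallel to the spindle's flat), 12 mm wide along x, through a plate 6 mm thick; below is a round hollow 26 mm across and 22 mm deep where the key's head turns freely, either way, with no stop.
- carousel: Blue carousel, loose, about 0.3 kg, flat on the bench: disc 170 mm across, 6 mm thick, with a hub block 60 mm (x) by 54 mm (y), top 40 mm above the underside. Origin: underside, on the bore axis; z up. D-bore right through, 44.6 mm across (1.3 mm play), flat on the +x side, 16.7 mm from the axis. Orange stripe on the disc towards +x. It fits only with its +x along the sampler's +x.
- hub_top (a point): Centre of the carousel's hub at its top, 40 mm above the carousel's underside; axes as the carousel's. The hub's parallel faces at +y and -y, 54 mm apart and 34 mm tall above the disc, can be gripped from above.
- stand: Grey parking block for the key, fixed to the bench, 64 x 64 x 30 mm high, with a slot 28 x 14 mm, 25 mm deep, along its x. Origin: centre of its underside.
- key: Locking key, loose, about 0.09 kg, upright in the block: flange 52 mm across, 5 mm thick; on it an orange grip bar 46 mm long (x), 12 mm thick (y), 30 mm tall; below it a 9 mm stem with a T-head. Origin: centre of the flange's underside, 30 mm above the bench at first, 85 mm when it rests on the seated carousel's hub; z up. It lifts straight out of the block.
- key_head (a point): Centre of the T-head, a round cross bar 9 mm thick, 23 mm long along the key's x (as the grip bar); 17 mm below the key's origin, axes as the key's. It enters with x along the sampler's y, either way round; with the flange on the hub it is 2.5 mm clear below the slot plate. Locked: x along the sampler's x, either way round.
- bottle: Bystander: small amber bottle with white cap, 44 mm across, 85 mm tall, loose. Origin: centre of its underside.
- beaker: Bystander: glass beaker, 60 mm across, 75 mm tall, loose. Origin: centre of its underside.
- calculator: Bystander: black pocket calculator 130 x 78 x 16 mm, loose. Origin: centre of its underside.
Things that resemble listed ones, but are neither listed nor needed, are in the scene too. What is shaped like the key but green is not meant.

How it is judged (in metres and radians):
On the way, in this order (a step that is already met when the one before it is completed fails the run):
1. the carousel is fully home on the spindle (horizontal distance between carousel and seat below 0.004 m and z of carousel in the frame of seat below 0.003 m and angle between the x axis of carousel and the x axis of sampler, either way round below 0.2 rad), for 0.2 s.
2. the key's head is through the slot, still in line with it (horizontal distance between key_head and seat below 0.005 m and z of key_head in the frame of seat below 0.0255 m and angle between the x axis of key and the y axis of sampler, either way round below 0.4 rad and z of carousel in the frame of seat below 0.004 m), for 0.1 s.
3. the key is turned a quarter turn (z of key_head in the frame of seat below 0.0265 m and angle between the x axis of key and the x axis of sampler, either way round below 0.3 rad), for 0.2 s.
At the end, for the whole second after the job is handed in: Carousel home on the spindle (4 mm of its axis, 3 mm of the deck, level, rotation matched within 0.2 rad); key flange down on the hub, its head within 5 mm of the axis, key x within 0.3 rad of the sampler's x; both at rest; bottle, beaker, calculator within 20 mm of their starts (all of step 1 and angle between carousel's own z axis and vertical below 0.06 rad and horizontal distance between key_head and seat below 0.005 m and z of key_head in the frame of seat below 0.0255 m and angle between the x axis of key and the x axis of sampler, either way round below 0.3 rad and angle between key's own z axis and vertical below 0.1 rad and linear speed of each of key, carousel below 0.02 m/s and distance of each of bottle, beaker, calculator from where it was at the start of the episode below 0.02 m); the robot touches nothing.
It fails at once if the bottle, beaker or calculator is displaced by more than 20 mm or tipped (distance of any of bottle, beaker, calculator from where it was at the start of the episode above 0.02 m or angle between any of bottle, beaker's own z axis and vertical above 0.4 rad).
It also fails if it takes over 67 s, if anything falls off the work surface, if the arm or the gripper's body presses on something with over 40 N, if the wrist force passes 120 N, or if a joint passes its speed limit or range.

## Working session

There is one attempt and no reset: what is moved stays moved. The work goes in short steps, Python scripts to look and compute and a tool call to move; the robot and the scene stay as the last step left them, time stands still between calls to the robot, and variables do not carry over. Pictures are saved under pics/ and viewed, and the job is handed in when it is done.

Besides the shell and the picture viewer there is one more tool, called after ">>>" as name(argument=value, ...) on one line, values as JSON. move_arm: Moves the arm, as the interface text tells. Its arguments: {"type":"object","properties":{"moves":{"type":"array","items":{"type":"object","properties":{"grip":{"type":"number"},"offset":{"type":"array","items":{"type":"number"}},"roll":{"type":"number"}}}}},"required":["moves"]}

```bash
ls; mkdir -p pics
cat > h.py <<'E'
import numpy as np, cv2, pickle
from rig import robot
def grab(n,save=None):
    f=robot.grab_frame(n)
    if save:
        cv2.imwrite('pics/'+save+'.png',f['pixels'][:,:,::-1])
        pickle.dump(f,open('pics/'+save+'.pkl','wb'))
    return f
def load(s): return pickle.load(open('pics/'+s+'.pkl','rb'))
def K(f):
    h=f['pixels'].shape[0]; fl=h/2/np.tan(np.radians(f['vertical_fov'])/2)
    return np.array([[fl,0,f['cx']],[0,fl,f['cy']],[0,0,1.]])
def rays(f,px):
    px=np.asarray(px,float).reshape(-1,1,2)
    u=cv2.undistortPoints(px,K(f),np.array(f['distortion'],float)).reshape(-1,2)
    d=np.c_[u[:,0],-u[:,1],-np.ones(len(u))]
    return d@np.array(f['rotation']).T
def onplane(f,px,z):
    d=rays(f,px);o=np.array(f['origin'])
    return o+d*((z-o[2])/d[:,2])[:,None]
def cloud(f):
    H,W=f['range_z'].shape
    v,u=np.mgrid[:H,:W]
    d=rays(f,np.c_[u.ravel(),v.ravel()])
    P=np.array(f['origin'])+d*f['range_z'].ravel()[:,None]
    P[f['range_z'].ravel()==0]=np.nan
    return P.reshape(H,W,3)
def proj(f,P):
    R=np.array(f['rotation']);c=(np.asarray(P,float).reshape(-1,3)-np.array(f['origin']))@R
    c=c*[1,-1,-1]
    return cv2.projectPoints(c,np.zeros(3),np.zeros(3),K(f),np.array(f['distortion'],float))[0].reshape(-1,2)
E
python3 - <<'E'
from h import *
s=robot.observe();print(s)
for n in('scene','top'):
    f=grab(n,n+'0');print(n,f['origin'],f['rotation'],f['vertical_fov'],f['cx'],f['cy'],f['distortion'])
E
```

```text
pics
{'time': 0.0, 'joint_pos': array([ 6.06192038e+01,  1.64536006e+01,  9.04243430e+01, -1.44719674e-03,
        7.32559845e+01, -8.59603093e+00]), 'qvel': array([ 0.05533878, -0.04502313, -0.05633553, -0.01004263, -0.05282533,
       -0.01992348]), 'tau': array([ 7.52000124e-04, -4.05986989e+01, -2.92627537e+01, -1.46725638e-04,
        5.94340148e-03, -7.51590683e-07]), 'eef_pos': array([0.23919903, 0.63049209, 0.22993079]), 'eef_rot': array([[-9.34922474e-01,  3.54850251e-01, -1.12572144e-03],
       [ 3.54851887e-01,  9.34920286e-01, -2.04870087e-03],
       [ 3.25477791e-04, -2.31484086e-03, -9.99997268e-01]]), 'wrist_force': array([ 0.72021121,  0.17902782, -0.08536515]), 'wrist_torque': array([-0.02150623,  0.00938148, -0.0136683 ]), 'finger_gap': 0.08533883602661005}
scene [1.35961192 0.10187502 0.72579547] [[-0.07619565 -0.63789632  0.7663436 ]
 [ 0.99706428 -0.04292312  0.06340689]
 [-0.00755317  0.76892516  0.63929419]] 43.44228934831531 277.4783939459712 202.08767029786262 [-0.13029409  0.          0.          0.          0.        ]
top [0.42481305 0.02887969 0.99684952] [[ 0.04222598  0.97272112 -0.22810213]
 [-0.99910203  0.04190515 -0.00625176]
 [ 0.00347743  0.22816129  0.97361714]] 47.57311322030402 287.588007959147 212.10102401101832 [-0.12734772  0.          0.          0.          0.        ]
```

View pics/scene0.png

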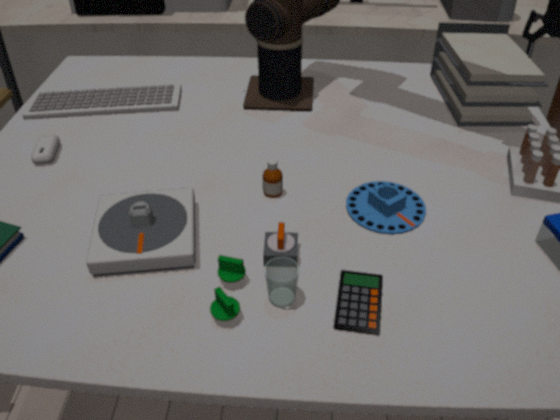

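View pics/top0.png

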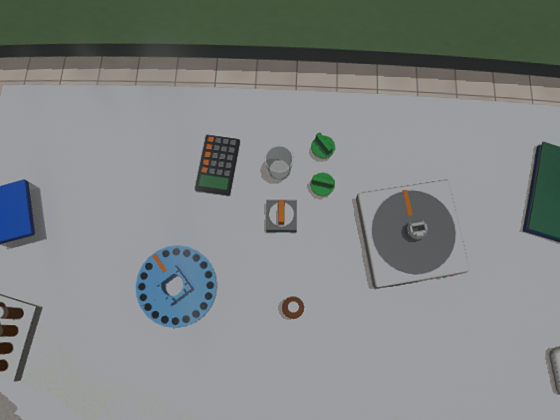

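The scene picture shows the sampler at (145,225), the carousel at (386,205), and the orange key in its grey block at (281,240). The beaker is at (282,282), the bottle at (272,180) and the calculator at (358,300). In the top picture the sampler is at (415,232), the carousel at (176,287) and the key at (281,214).

Possible mix-ups, top-view pixels:
- **Key:** the green keys at (323,147) and (322,184) are decoys. The orange one at (281,214) in the block is meant.
- **Carousel:** the blue box at (10,212) isn't it. The blue disc at (176,287) is the only carousel.
- **Sampler:** the only one is at (415,232).

```bash
cat > m.py <<'E'
from h import *
def circ(P):
    # algebraic LSQ circle on boundary with robust trimming
    P=P[:,:2]
    for _ in range(4):
        A=np.c_[2*P,np.ones(len(P))];b=(P**2).sum(1)
        s=np.linalg.lstsq(A,b,rcond=None)[0];r=np.sqrt(s[2]+s[0]**2+s[1]**2)
        e=abs(np.hypot(*(P-s[:2]).T)-r);P=P[e<=max(np.percentile(e,90),.0008)]
    return s[:2],r,e.mean()
def mask(f,kind,box):
    hsv=cv2.cvtColor(f['pixels'],cv2.COLOR_RGB2HSV);h,s,v=cv2.split(hsv)
    m={'blue':(h>95)&(h<125)&(s>100)&(v>40),'orange':(h<14)&(s>150)&(v>100)}[kind]
    o=np.zeros_like(m);x0,y0,x1,y1=box;o[y0:y1,x0:x1]=m[y0:y1,x0:x1]
    return o.astype(np.uint8)
def big(m):
    c,_=cv2.findContours(m,cv2.RETR_EXTERNAL,cv2.CHAIN_APPROX_NONE)
    return max(c,key=cv2.contourArea)[:,0,:].astype(float)
E
python3 - <<'E'
from m import *
for n,b in(('top0',(120,230,230,340)),('scene0',(330,170,440,240))):
    f=load(n);C=cloud(f)
    m=mask(f,'blue',b)|mask(f,'orange',b);m=cv2.morphologyEx(m,cv2.MORPH_CLOSE,np.ones((5,5)))
    c=big(m);P=onplane(f,c,.006 if n=='top0' else .003);print(n,'disc',circ(P))
    o=mask(f,'orange',b);ys,xs=np.nonzero(o);p=onplane(f,np.c_[xs,ys],.006);q=p[:,:2].mean(0);print(' stripe',q,len(xs),np.rad2deg(np.arctan2(*(q-circ(P)[0])[::-1])))
    x0,y0,x1,y1=b
    S=C[y0:y1,x0:x1].reshape(-1,3);S=S[(S[:,2]>.034)&(S[:,2]<.048)]
    print(' hubtop n',len(S),np.median(S[:,2]),cv2.minAreaRect((S[:,:2]*1000).astype(np.float32)))
def big_crop(n,b,k,name):
    f=load(n);x0,y0,x1,y1=b;cv2.imwrite('pics/'+name,cv2.resize(f['pixels'][y0:y1,x0:x1,::-1],None,fx=k,fy=k,interpolation=cv2.INTER_CUBIC))
a=[]
for n,b in(('top0',(120,230,230,340)),('top0',(230,150,340,260)),('top0',(360,175,470,285)),('scene0',(330,160,440,270)),('scene0',(225,190,335,300)),('scene0',(90,170,200,280))):
    f=load(n);x0,y0,x1,y1=b;a.append(cv2.resize(f['pixels'][y0:y1,x0:x1,::-1],(265,265),interpolation=cv2.INTER_CUBIC))
cv2.imwrite('pics/crops.png',np.vstack([np.hstack(a[:3]),np.hstack(a[3:])]))
E
```

```text
top0 disc (array([0.48972558, 0.26164813]), np.float64(0.08330598451600554), np.float64(0.0004099473731432279))
 stripe [0.53590065 0.30061582] 58 40.16141707062096
 hubtop n 444 0.03986469105056906 ((490.02142333984375, 261.66485595703125), (61.801090240478516, 54.344974517822266), 40.257286071777344)
scene0 disc (array([0.48988365, 0.26067577]), np.float64(0.0832016016623243), np.float64(0.0004802567186182019))
 stripe [0.53364041 0.29754777] 28 40.11944546064787
 hubtop n 341 0.03762358796055376 ((490.9038391113281, 260.11279296875), (63.68278121948242, 57.59276580810547), 41.80718994140625)
```

View pics/crops.png

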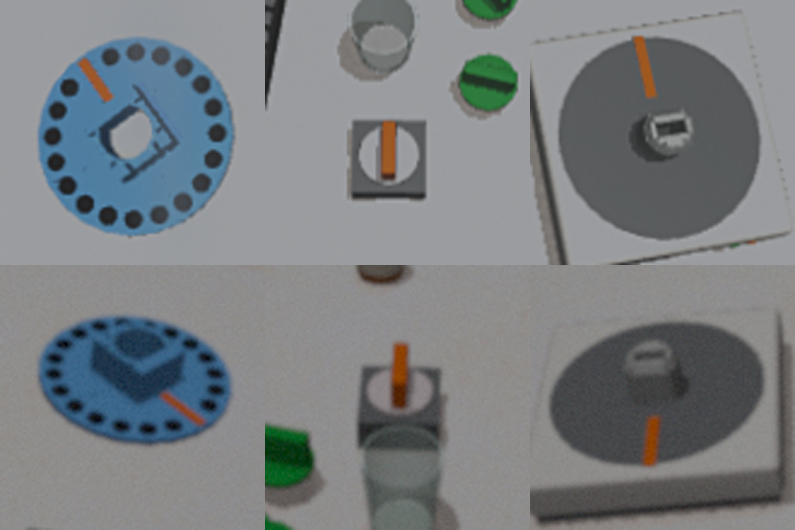

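The crops confirm the choice. The carousel's stripe points up-left in the top view. The orange key bar in the grey block runs roughly along world x. The sampler's stripe points to about +x.

Run:
```python
from m import *
for n,b in(('top0',(345,170,480,295)),('scene0',(85,180,205,280))):
    f=load(n);C=cloud(f);x0,y0,x1,y1=b
    S=C[y0:y1,x0:x1];Z=S[...,2]
    d=(Z>.038)&(Z<.052);R=cv2.minAreaRect((S[d][:,:2]*1000).astype(np.float32));print(n,'deck z',np.median(Z[d]),R)
    # white top contour from image: height mask contour -> plane .045
    m=np.zeros(Z.shape,np.uint8);m[d|(Z>.05)]=1
    hs=cv2.cvtColor(f['pixels'],cv2.COLOR_RGB2GRAY)[y0:y1,x0:x1]
    # grey disc edge
    g=((hs<125)).astype(np.uint8)&m; o=mask(f,'orange',b)[y0:y1,x0:x1]; g=cv2.morphologyEx(g|o,cv2.MORPH_CLOSE,np.ones((5,5)));g=cv2.morphologyEx(g,cv2.MORPH_OPEN,np.ones((5,5)))
    P=onplane(f,big(g)+[x0,y0],.045);print(' disc',circ(P))
    t=(Z>.077)&(Z<.086);T=S[t];print(' spindle top',t.sum(),np.median(T[:,2]),T.mean(0),(T.max(0)+T.min(0))/2,cv2.minAreaRect((T[:,:2]*1000).astype(np.float32)))
    ys,xs=np.nonzero(o);p=onplane(f,np.c_[xs,ys]+[x0,y0],.045)[:,:2].astype(np.float32)
    print(' stripe',p.mean(0),cv2.fitLine(p,cv2.DIST_HUBER,0,.01,.01).ravel(),np.rad2deg(np.arctan2(*(p.mean(0)-circ(P)[0])[::-1])))
    print(' bg',np.percentile(hs,[10,50,90]))
for n,b in(('top0',(262,190,302,240)),('scene0',(258,215,304,265))):
    f=load(n);C=cloud(f);x0,y0,x1,y1=b;S=C[y0:y1,x0:x1];Z=S[...,2]
    t=(Z>.059)&(Z<.071);T=S[t];print(n,'bar',t.sum(),np.median(T[:,2]),cv2.minAreaRect((T[:,:2]*1000).astype(np.float32)))
    rgb=f['pixels'][y0:y1,x0:x1].astype(int)
    hs=rgb.mean(2)
    o=mask(f,'orange',b)[y0:y1,x0:x1]
    fl=((hs>140)&(Z>.025)&(Z<.045)|(o>0)).astype(np.uint8)
    P=onplane(f,big(cv2.morphologyEx(fl,cv2.MORPH_CLOSE,np.ones((3,3))))+[x0,y0],.035);print(' flange',circ(P))
    st=(Z>.024)&(Z<.0335)
    print(' stand',np.median(Z[st]),cv2.minAreaRect((S[(Z>.024)&(Z<.04)][:,:2]*1000).astype(np.float32)))
    t=(Z>.008);T=S[t]
for n,P in(('bottle',None),):
    pass
f=load('top0');C=cloud(f)
for nm,b in(('bottle',(275,290,310,325)),('beaker',(260,140,300,190)),('calc',(190,130,245,200)),('g1',(305,130,340,165)),('g2',(305,168,340,200))):
    x0,y0,x1,y1=b;S=C[y0:y1,x0:x1].reshape(-1,3);S=S[S[:,2]>.01];print(nm,S.min(0).round(3),S.max(0).round(3))
```

```text
top0 deck z 0.04570606267942845 ((618.5936279296875, -224.62356567382812), (201.47898864746094, 201.19944763183594), 11.250184059143066)
 disc (array([ 0.61890982, -0.22512388]), np.float64(0.08669738053992423), np.float64(0.0003753340109955459))
 spindle top 189 0.08105959521439199 [ 0.61532478 -0.22428281  0.08081064] [ 0.61583372 -0.22369961  0.08102811] ((615.12646484375, -225.35781860351562), (33.76160430908203, 41.28234100341797), 10.446187019348145)
 stripe [ 0.683156  -0.2121635] [ 0.97967094  0.2006112   0.68315595 -0.21216352] 11.405209281079957
 bg [ 89. 155. 156.]
scene0 deck z 0.04438083319973163 ((619.4559326171875, -225.37266540527344), (203.0395050048828, 198.84979248046875), 11.191180229187012)
 disc (array([ 0.61885909, -0.22522861]), np.float64(0.087901913345948), np.float64(0.0004912294598615355))
 spindle top 133 0.07906926359863908 [ 0.61791018 -0.2251663   0.07918011] [ 0.61746827 -0.22401547  0.07955124] ((616.5870971679688, -224.28842163085938), (33.979248046875, 36.1801643371582), 6.1069769859313965)
 stripe [ 0.677897   -0.21298952] [ 0.97715616  0.21252242
[... 348 characters left out ...]
2265625, 48.54031753540039), (65.52872467041016, 62.98499298095703), 2.6542580127716064)
scene0 bar 221 0.06353771175632539 ((681.0059204101562, 49.06847381591797), (114.02528381347656, 44.4670295715332), 6.421337127685547)
 flange (array([0.61830091, 0.03516922]), np.float64(0.02149119357614108), np.float64(0.0031786876687641455))
 stand 0.029001437822481435 ((646.66650390625, 47.89071273803711), (66.90310668945312, 63.95458221435547), 1.3776288032531738)
bottle [ 0.435 -0.004  0.026] [0.478 0.038 0.089]
beaker [0.723 0.028 0.01 ] [0.782 0.088 0.079]
calc [0.688 0.149 0.01 ] [0.824 0.237 0.022]
g1 [ 0.776 -0.06   0.021] [ 0.826 -0.009  0.061]
g2 [ 0.692 -0.061  0.021] [ 0.742 -0.012  0.061]
```

```bash
cat >> h.py <<'E'
def to(x,y,z,yaw_y=None,frompose=None):
    """offset mm in current tool axes to reach target TCP; roll deg so that tool y has yaw yaw_y"""
    s=robot.observe();p,R=s['eef_pos'],s['eef_rot']
    d=R.T@(np.array([x,y,z])-p)*1000
    cy=np.degrees(np.arctan2(R[1,1],R[0,1]));r=None
    if yaw_y is not None: r=-((yaw_y-cy+180)%360-180)
    print('t',s['time'],'tcp',p.round(4),'yaw_y',cy.round(2),'tool z',R[:,2].round(4),'offset',d.round(1),'roll',r,'gap',s['finger_gap'],'F',s['wrist_force'].round(1),'j',s['joint_pos'].round(0))
E
python3 - <<'E'
from h import *
f=load('scene0');C=cloud(f).reshape(-1,3)
S=C[(C[:,2]>.05)&(C[:,0]>.1)&(C[:,0]<.8)&(C[:,1]>.3)]
for i in range(1,8):
    for j in range(3,9):
        q=S[(abs(S[:,0]-i/10)<.05)&(abs(S[:,1]-j/10)<.05)]
        if len(q)>10: print(i,j,q[:,2].max().round(3),len(q))
to(.4899,.2613,.23,130.2)
E
```

```text
1 5 0.147 813
1 6 0.148 1014
1 7 0.147 406
2 6 0.384 874
3 6 0.39 621
3 7 0.105 38
4 6 0.108 941
6 6 0.073 316
t 0.1 tcp [0.2392 0.6306 0.2301] yaw_y 69.21 tool z [-0.001  -0.0018 -1.    ] offset [-365.4 -256.3    0.5] roll -60.98771843021427 gap 0.08553384102498551 F [ 0.   1.1 -0.5] j [61. 16. 90.  0. 73. -9.]
```

>>> move_arm(moves=[{"grip": 1,"offset": [-30.5,-21.4,0],"roll": 0},{"grip": 1,"offset": [-30.5,-21.4,0],"roll": 0},{"grip": 1,"offset": [-30.5,-21.4,0],"roll": 0},{"grip": 1,"offset": [-30.5,-21.4,0],"roll": 0},{"grip": 1,"offset": [-30.5,-21.4,0],"roll": 0},{"grip": 1,"offset": [-30.5,-21.4,0],"roll": 0},{"grip": 1,"offset": [-30.5,-21.4,0],"roll": 0},{"grip": 1,"offset": [-30.5,-21.4,0],"roll": 0},{"grip": 1,"offset": [-30.5,-21.4,0],"roll": 0},{"grip": 1,"offset": [-30.5,-21.4,0],"roll": 0},{"grip": 1,"offset": [-30.5,-21.4,0],"roll": 0},{"grip": 1,"offset": [-30.5,-21.4,0],"roll": 0}])

```text
time: 1.1
eef_pos: [0.4909, 0.2593, 0.2309]
eef_rot: [[-0.935, 0.355, -0.001], [0.355, 0.935, -0.0], [0.001, -0.0, -1.0]]
wrist_force: [0.7, 0.4, -0.9]
finger_gap: 0.0856
```

>>> move_arm(moves=[{"grip": 1,"offset": [0,0,12],"roll": -7},{"grip": 1,"offset": [0,0,12],"roll": -7},{"grip": 1,"offset": [0,0,12],"roll": -7},{"grip": 1,"offset": [0,0,12],"roll": -7},{"grip": 1,"offset": [0,0,12],"roll": -7},{"grip": 1,"offset": [0,0,12],"roll": -7},{"grip": 1,"offset": [0,0,12],"roll": -7},{"grip": 1,"offset": [0,0,12],"roll": -7},{"grip": 1,"offset": [0,0,12],"roll": -5},{"grip": 1,"offset": [0,0,0],"roll": 0},{"grip": 1,"offset": [0,0,0],"roll": 0}])

```text
time: 2.02
eef_pos: [0.4897, 0.2608, 0.1223]
eef_rot: [[-0.765, -0.644, -0.002], [-0.644, 0.765, -0.001], [0.002, 0.001, -1.0]]
wrist_force: [0.1, 0.1, 0.5]
finger_gap: 0.085
```

Run:
```python
from h import *
to(.4899,.2613,.012,130.2)
```

```text
t 2.0167 tcp [0.4897 0.2608 0.1223] yaw_y 130.08 tool z [-2.5e-03 -8.0e-04 -1.0e+00] offset [ -0.7   0.2 110.3] roll -0.12225112589484866 gap 0.0849570498771338 F [0.1 0.1 0.5] j [  18.    8.  112.   -0.   60. -113.]
```

>>> move_arm(moves=[{"grip": 1,"offset": [-0.7,0.2,30],"roll": 0},{"grip": 1,"offset": [0,0,30],"roll": 0},{"grip": 1,"offset": [0,0,28],"roll": 0},{"grip": 1,"offset": [0,0,20],"roll": 0},{"grip": 1,"offset": [0,0,0],"roll": 0},{"grip": 0,"offset": [0,0,0],"roll": 0},{"grip": -1,"offset": [0,0,0],"roll": 0},{"grip": -1,"offset": [0,0,0],"roll": 0},{"grip": -1,"offset": [0,0,0],"roll": 0},{"grip": -1,"offset": [0,0,0],"roll": 0}])

```text
time: 2.85
eef_pos: [0.4932, 0.2625, 0.0182]
eef_rot: [[-0.764, -0.645, 0.005], [-0.645, 0.764, 0.002], [-0.005, -0.002, -1.0]]
wrist_force: [-0.6, 0.2, 6.6]
finger_gap: 0.0528
```

Run:
```python
from h import *
to(.4899,.2613,.15,130.2)
```

```text
t 2.85 tcp [0.4932 0.2625 0.0182] yaw_y 130.18 tool z [ 0.0049  0.0019 -1.    ] offset [   2.6    0.9 -131.8] roll -0.020218159196105034 gap 0.05280741217570519 F [-0.6  0.2  6.6] j [  18.   18.  114.    0.   48. -113.]
```

>>> move_arm(moves=[{"grip": -1,"offset": [0,0,0],"roll": 0},{"grip": -1,"offset": [0,0,-10],"roll": 0},{"grip": -1,"offset": [0,0,-20],"roll": 0},{"grip": -1,"offset": [0,0,-30],"roll": 0},{"grip": -1,"offset": [0,0,-40],"roll": 0},{"grip": -1,"offset": [0,0,-30],"roll": 0},{"grip": -1,"offset": [0,0,0],"roll": 0},{"grip": -1,"offset": [0,0,0],"roll": 0}])

```text
time: 3.52
eef_pos: [0.4918, 0.2619, 0.1477]
eef_rot: [[-0.764, -0.646, 0.004], [-0.646, 0.764, 0.001], [-0.004, -0.002, -1.0]]
wrist_force: [-0.5, 1.0, -4.7]
finger_gap: 0.0526
```

Run:
```python
from m import *
to(.619,-.225,.15,101.3)
f=grab('scene','scene1');g=grab('top','top1')
cv2.imwrite('pics/c1.png',np.hstack([cv2.resize(f['pixels'][50:250,280:480,::-1],(400,400)),cv2.resize(g['pixels'][180:380,60:260,::-1],(400,400))]))
```

```text
t 3.5167 tcp [0.4918 0.2619 0.1477] yaw_y 130.22 tool z [ 0.0042  0.0011 -1.    ] offset [ 217.3 -454.    -2.4] roll 28.917902343678634 gap 0.05256847139829344 F [-0.5  1.  -4.7] j [  18.    6.  111.   -0.   62. -113.]
```

View pics/c1.png

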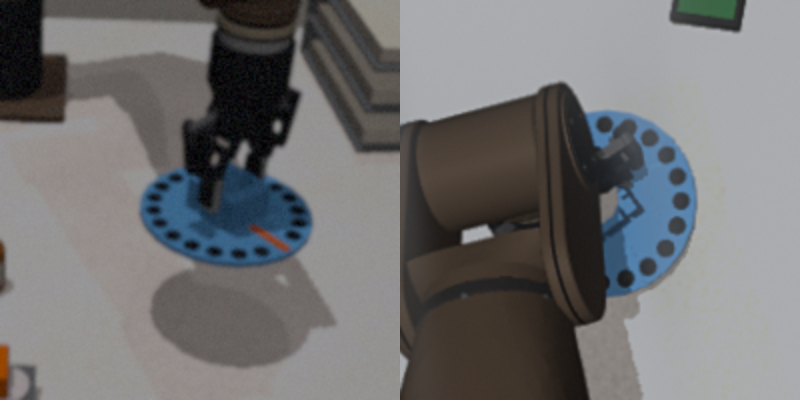

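The carousel is held roughly level by its hub: the disc is at about (225,215) in the left crop and its shadow is below it. Next I measure its offset from the TCP.

Run:
```python
from m import *
s=robot.observe();R=s['eef_rot'];p=s['eef_pos']
f=load('scene1')
b=(330,80,460,200)
m=mask(f,'blue',b)|mask(f,'orange',b);m=cv2.morphologyEx(m,cv2.MORPH_CLOSE,np.ones((7,7)))
c=big(m)
hull=cv2.convexHull(c.astype(np.float32))[:,0]
# keep all contour points, robust circle
for z in(.1325,):
    P=onplane(f,c,z);ce,r,e=circ(P);print('scene',ce,r,e,'rel tool',R.T@(np.r_[ce,z]-p)*1000)
o=mask(f,'orange',b);ys,xs=np.nonzero(o);q=onplane(f,np.c_[xs,ys],.1355)[:,:2].mean(0);print('stripe ang',np.degrees(np.arctan2(*(q-ce)[::-1])),len(xs))
C=cloud(f);ys,xs=np.nonzero(m);D=C[ys,xs];D=D[(D[:,2]>.12)&(D[:,2]<.15)]
A=np.c_[D[:,:2]-ce,np.ones(len(D))]
for _ in range(5):
    k=np.linalg.lstsq(A,D[:,2],rcond=None)[0];e=abs(A@k-D[:,2]);A=A[e<np.percentile(e,85)];D=D[e<np.percentile(e,85)]
print('plane',k,len(D))
g=load('top1');b=(140,220,240,340)
m=mask(g,'blue',b)|mask(g,'orange',b);m=cv2.morphologyEx(m,cv2.MORPH_CLOSE,np.ones((7,7)))
c=big(m);c=c[c[:,0]>365/2+60-20]
P=onplane(g,c,.1355);P=P[P[:,0]>-1]
# only outer arc: points far from left clip
P=P[np.hypot(P[:,0]-ce[0],P[:,1]-ce[1])>.079]
ce2,r,e=circ(P);print('top',ce2,r,e,len(P),'rel',R.T@(np.r_[ce2,.1355]-p)*1000)
```

```text
scene [0.49123433 0.2587248 ] 0.0833081184070174 0.0009158037695713899 rel tool [-0.05836809 -3.14642085 10.90398415]
stripe ang 41.09255219221482 29
plane [-0.00266389  0.00318754  0.13438625] 1089Traceback (most recent call last):
  File "<stdin>", line 20, in <module>
  File "h.py", line 19, in onplane
    d=rays(f,px);o=np.array(f['origin'])
  File "h.py", line 15, in rays
    u=cv2.undistortPoints(px,K(f),np.array(f['distortion'],float)).reshape(-1,2)
      ~~~~~~~~~~~~~~~~~~~^^^^^^^^^^^^^^^^^^^^^^^^^^^^^^^^^^^^^^^^^
cv2.error: OpenCV(4.12.0) /io/opencv/modules/calib3d/src/undistort.dispatch.cpp:347: error: (-215:Assertion failed) CV_IS_MAT(_src) && CV_IS_MAT(_dst) && (_src->rows == 1 || _src->cols == 1) && (_dst->rows == 1 || _dst->cols == 1) && _src->cols + _src->rows - 1 == _dst->rows + _dst->cols - 1 && (CV_MAT_TYPE(_src->type) == CV_32FC2 || CV_MAT_TYPE(_src->type) == CV_64FC2) && (CV_MAT_TYPE(_dst->type) == CV_32FC2 || CV_MAT_TYPE(_dst->type) == CV_64FC2) in function 'cvUndistortPointsInternal'
```

>>> move_arm(moves=[{"grip": -1,"offset": [15.5,-32.4,0],"roll": 0},{"grip": -1,"offset": [15.5,-32.4,0],"roll": 0},{"grip": -1,"offset": [15.5,-32.4,0],"roll": 0},{"grip": -1,"offset": [15.5,-32.4,0],"roll": 0},{"grip": -1,"offset": [15.5,-32.4,0],"roll": 0},{"grip": -1,"offset": [15.5,-32.4,0],"roll": 0},{"grip": -1,"offset": [15.5,-32.4,0],"roll": 0},{"grip": -1,"offset": [15.5,-32.4,0],"roll": 0},{"grip": -1,"offset": [15.5,-32.4,0],"roll": 0},{"grip": -1,"offset": [15.5,-32.4,0],"roll": 0},{"grip": -1,"offset": [15.5,-32.4,0],"roll": 0}])

```text
time: 4.53
eef_pos: [0.5889, -0.1216, 0.1416]
eef_rot: [[-0.764, -0.645, -0.006], [-0.645, 0.764, 0.003], [0.003, 0.006, -1.0]]
wrist_force: [0.7, 0.1, -4.0]
finger_gap: 0.0524
```

>>> move_arm(moves=[{"grip": -1,"offset": [15.5,-32.4,0],"roll": 0},{"grip": -1,"offset": [15.5,-32.4,0],"roll": 0},{"grip": -1,"offset": [15.5,-32.4,0],"roll": 0},{"grip": -1,"offset": [0,0,0],"roll": 7},{"grip": -1,"offset": [0,0,0],"roll": 7},{"grip": -1,"offset": [0,0,0],"roll": 7},{"grip": -1,"offset": [0,0,0],"roll": 7},{"grip": -1,"offset": [0,0,0],"roll": 1},{"grip": -1,"offset": [0,0,0],"roll": 0},{"grip": -1,"offset": [0,0,0],"roll": 0}])

```text
time: 5.37
eef_pos: [0.6171, -0.2242, 0.1433]
eef_rot: [[-0.98, -0.197, -0.003], [-0.197, 0.98, 0.002], [0.003, 0.002, -1.0]]
wrist_force: [-0.4, 0.0, -2.7]
finger_gap: 0.0528
```

Run:
```python
from m import *
to(.619,-.225,.15,101.3)
f=grab('scene','scene2');g=grab('top','top2')
cv2.imwrite('pics/c2.png',np.hstack([cv2.resize(f['pixels'][80:280,50:250,::-1],(400,400)),cv2.resize(g['pixels'][140:340,320:520,::-1],(400,400))]))
```

```text
t 5.3667 tcp [ 0.6171 -0.2242  0.1433] yaw_y 101.36 tool z [-0.0032  0.0017 -1.    ] offset [-1.7 -1.1 -6.7] roll 0.0630416826170972 gap 0.05282433364840114 F [-0.4  0.  -2.7] j [ -29.   19.   97.   -0.   64. -130.]
```

View pics/c2.png

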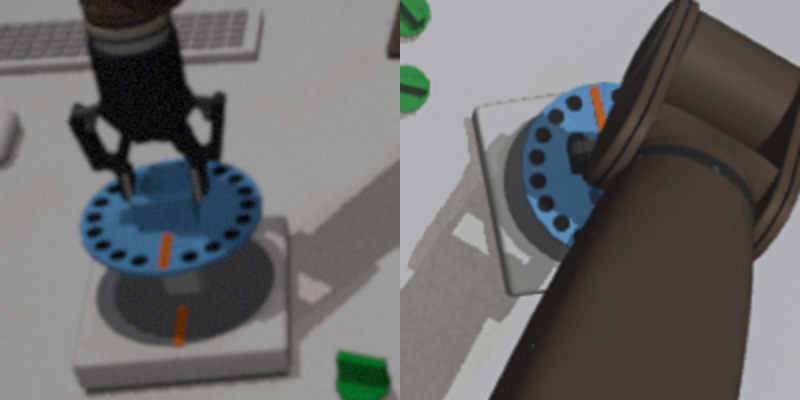

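The carousel hangs above the spindle, and its stripe at (165,250) in the left crop lines up with the deck stripe at (181,325). Now I measure the remaining offset.

Run:
```python
from m import *
s=robot.observe();R=s['eef_rot'];p=s['eef_pos']
h=p[2]-.0182
for n,b,dz in(('scene2',(85,150,185,222),.003),('top2',(375,175,450,275),.006)):
    f=load(n)
    m=mask(f,'blue',b)|mask(f,'orange',b);m=cv2.morphologyEx(m,cv2.MORPH_CLOSE,np.ones((7,7)))
    c=big(m);x,y,w,hh=cv2.boundingRect(c.astype(np.int32));print(n,(x,y,w,hh))
    P=onplane(f,c,h+dz);
    P=P[(np.hypot(P[:,0]-p[0],P[:,1]-p[1])>.075)]
    if n=='top2': P=P[P[:,1]-p[1]>.0-.0]
    ce,r,e=circ(P);print(ce,r,e,len(P),'rel tool',R.T@(np.r_[ce,h]-p)*1000)
    # fixed radius fit
    from scipy.optimize import least_squares
    rr=.0832
    q=least_squares(lambda t:np.hypot(P[:,0]-t[0],P[:,1]-t[1])-rr,ce,loss='soft_l1',f_scale=.0005).x;print('fixed r',q)
    o=mask(f,'orange',b);ys,xs=np.nonzero(o);t=onplane(f,np.c_[xs,ys],h+.006)[:,:2].mean(0);print('stripe ang',np.degrees(np.arctan2(*(t-q)[::-1])),len(xs))
    C=cloud(f);ys,xs=np.nonzero(m);D=C[ys,xs];D=D[(D[:,2]>h-.01)&(D[:,2]<h+.02)]
    A=np.c_[D[:,:2]-ce,np.ones(len(D))]
    for _ in range(5):
        k=np.linalg.lstsq(A,D[:,2],rcond=None)[0];e=abs(A@k-D[:,2]);A=A[e<np.percentile(e,85)];D=D[e<np.percentile(e,85)]
    print('plane',k,len(D), 'expected top',h+.006)
```

```text
scene2 (90, 159, 90, 60)
[ 0.61824106 -0.22417428] 0.08529145313905884 0.001013629193486582 214 rel tool [-0.61589413  0.13119456 18.19938532]
fixed r [ 0.61868934 -0.22410346]
stripe ang 11.30312524030477 29
plane [-0.00648143 -0.00148239  0.13024853] 1349 expected top 0.13216224621386846
top2 (381, 181, 50, 83)
[ 0.61422345 -0.22405595] 0.08383377385336256 0.00036214087803071844 111 rel tool [ 3.30038231  1.03561214 18.20532324]
fixed r [ 0.61462727 -0.22332953]
stripe ang 9.545722935174597 77
plane [-0.00785107 -0.00017204  0.1324927 ] 931 expected top 0.13216224621386846
```

>>> move_arm(moves=[{"grip": -1,"offset": [-3.7,-1.5,0],"roll": 0},{"grip": -1,"offset": [0,0,15],"roll": 0},{"grip": -1,"offset": [0,0,15],"roll": 0},{"grip": -1,"offset": [0,0,8],"roll": 0},{"grip": -1,"offset": [0,0,0],"roll": 0},{"grip": -1,"offset": [0,0,0],"roll": 0}])

```text
time: 5.97
eef_pos: [0.6209, -0.2249, 0.1051]
eef_rot: [[-0.981, -0.195, -0.003], [-0.195, 0.981, 0.002], [0.003, 0.003, -1.0]]
wrist_force: [0.2, 0.8, -3.6]
finger_gap: 0.0524
```

Run:
```python
from m import *
from scipy.optimize import least_squares
to(.619,-.225,.15,101.3)
f=grab('scene','scene3');g=grab('top','top3')
s=robot.observe();R=s['eef_rot'];p=s['eef_pos']
h=p[2]-.0182
for n,b,dz in(('scene3',(85,150,195,265),.003),('top3',(375,175,450,290),.006)):
    f=load(n)
    m=mask(f,'blue',b)|mask(f,'orange',b);m=cv2.morphologyEx(m,cv2.MORPH_CLOSE,np.ones((3,3)))
    c=big(m);print(n,cv2.boundingRect(c.astype(np.int32)))
    P=onplane(f,c,h+dz);
    P=P[(np.hypot(P[:,0]-.618,P[:,1]+.225)>.078)]
    if n=='top3': P=P[P[:,1]>-.225]
    else: P=P[P[:,0]>.6]
    q=least_squares(lambda t:np.hypot(P[:,0]-t[0],P[:,1]-t[1])-.0832,[.618,-.225],loss='soft_l1',f_scale=.0005);print('fixed r',q.x,len(P),abs(q.fun).mean())
cv2.imwrite('pics/c3.png',np.hstack([cv2.resize(load('scene3')['pixels'][120:270,70:220,::-1],(400,400)),cv2.resize(g['pixels'][140:340,320:520,::-1],(400,400))]))
```

```text
t 5.9667 tcp [ 0.6209 -0.2249  0.1051] yaw_y 101.22 tool z [-0.0034  0.0019 -1.    ] offset [  2.    0.4 -44.9] roll -0.07922209119027457 gap 0.05244601568998956 F [ 0.2  0.8 -3.6] j [ -29.   22.   97.   -0.   61. -130.]
scene3 (94, 175, 88, 61)
fixed r [ 0.62588999 -0.22371834] 128 0.0009699813904000039
top3 (378, 185, 46, 79)
fixed r [ 0.61859995 -0.22432125] 101 0.0005616135948778838
```

View pics/c3.png

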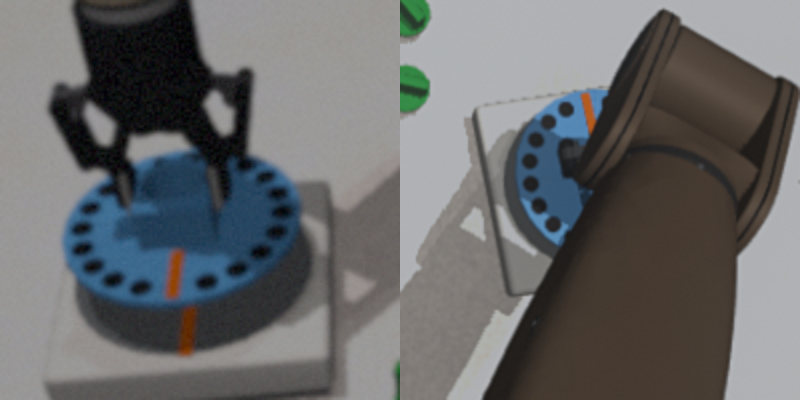

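Run:
```python
from m import *
for n,b in(('scene3',(85,150,195,265)),('top3',(375,175,450,290))):
    f=load(n);C=cloud(f);m=mask(f,'blue',b);ys,xs=np.nonzero(m);D=C[ys,xs];D=D[(D[:,2]>.08)&(D[:,2]<.105)]
    A=np.c_[D[:,:2]-[.619,-.225],np.ones(len(D))]
    for _ in range(6):
        k=np.linalg.lstsq(A,D[:,2],rcond=None)[0];e=abs(A@k-D[:,2]);i=e<np.percentile(e,88);A=A[i];D=D[i]
    print(n,k,len(D),D[:,0].min(),D[:,0].max(),D[:,1].min(),D[:,1].max())
```

```text
scene3 [ 0.00147394 -0.0004738   0.09221518] 1213 0.5367606123283724 0.7040208581368546 -0.3085740955339036 -0.14168133322195295
top3 [-0.00870079 -0.01140208  0.09553687] 691 0.5490566837176007 0.7034022761547981 -0.23302523902442202 -0.14182749147126308
```

The disc centre comes out at about (0.619, -0.225), which matches the spindle, so I lower it while watching the force.

>>> move_arm(moves=[{"grip": -1,"offset": [0,0,4],"roll": 0},{"grip": -1,"offset": [0,0,4],"roll": 0},{"grip": -1,"offset": [0,0,4],"roll": 0},{"grip": -1,"offset": [0,0,0],"roll": 0}])

```text
time: 6.4
eef_pos: [0.6214, -0.2252, 0.0942]
eef_rot: [[-0.981, -0.194, -0.002], [-0.194, 0.981, 0.001], [0.001, 0.001, -1.0]]
wrist_force: [0.3, -0.1, -3.6]
finger_gap: 0.0531
```

>>> move_arm(moves=[{"grip": -1,"offset": [0,0,4],"roll": 0},{"grip": -1,"offset": [0,0,4],"roll": 0},{"grip": -1,"offset": [0,0,4],"roll": 0},{"grip": -1,"offset": [0,0,0],"roll": 0}])

```text
time: 6.73
eef_pos: [0.6214, -0.2253, 0.0817]
eef_rot: [[-0.981, -0.195, -0.001], [-0.195, 0.981, 0.0], [0.001, 0.001, -1.0]]
wrist_force: [-0.1, 0.4, -4.0]
finger_gap: 0.0529
```

Past the chamfer with almost no contact force; continuing to the deck.

>>> move_arm(moves=[{"grip": -1,"offset": [0,0,5],"roll": 0},{"grip": -1,"offset": [0,0,5],"roll": 0},{"grip": -1,"offset": [0,0,5],"roll": 0},{"grip": -1,"offset": [0,0,2],"roll": 0},{"grip": -1,"offset": [0,0,1],"roll": 0},{"grip": -1,"offset": [0,0,0],"roll": 0}])

```text
time: 7.23
eef_pos: [0.6215, -0.2253, 0.0644]
eef_rot: [[-0.981, -0.194, -0.001], [-0.194, 0.981, 0.001], [0.001, 0.001, -1.0]]
wrist_force: [-2.3, 1.8, -5.0]
finger_gap: 0.0528
```

>>> move_arm(moves=[{"grip": -1,"offset": [0,0,1],"roll": 0},{"grip": -1,"offset": [0,0,1],"roll": 0},{"grip": -1,"offset": [0,0,1],"roll": 0},{"grip": -1,"offset": [0,0,0],"roll": 0}])

```text
time: 7.57
eef_pos: [0.6216, -0.2251, 0.0634]
eef_rot: [[-0.981, -0.194, -0.002], [-0.194, 0.981, 0.001], [0.002, 0.001, -1.0]]
wrist_force: [-5.9, 4.4, 0.9]
finger_gap: 0.0526
```

>>> move_arm(moves=[{"grip": 0.4,"offset": [0,0,0],"roll": 0},{"grip": 1,"offset": [0,0,0],"roll": 0},{"grip": 1,"offset": [0,0,0],"roll": 0},{"grip": 1,"offset": [0,0,0],"roll": 0},{"grip": 1,"offset": [0,0,-10],"roll": 0},{"grip": 1,"offset": [0,0,-20],"roll": 0},{"grip": 1,"offset": [0,0,-30],"roll": 0},{"grip": 1,"offset": [0,0,-30],"roll": 0},{"grip": 1,"offset": [0,0,-10],"roll": 0},{"grip": 1,"offset": [0,0,0],"roll": 0},{"grip": 1,"offset": [0,0,0],"roll": 0}])

```text
time: 8.48
eef_pos: [0.6223, -0.2257, 0.1629]
eef_rot: [[-0.981, -0.194, 0.001], [-0.194, 0.981, -0.001], [-0.001, -0.001, -1.0]]
wrist_force: [-0.3, 0.1, -0.5]
finger_gap: 0.0856
```

Run:
```python
from m import *
to(.645,.0488,.16,92.6)
f=grab('scene','scene4')
cv2.imwrite('pics/c4.png',np.hstack([cv2.resize(f['pixels'][130:290,60:220,::-1],(500,500))]))
C=cloud(f);m=mask(f,'blue',(85,150,195,265));ys,xs=np.nonzero(m);D=C[ys,xs];
H=D[(D[:,2]>.075)];print('hub top',np.median(H[:,2]),len(H))
D=D[(D[:,2]>.04)&(D[:,2]<.065)]
A=np.c_[D[:,:2]-[.619,-.225],np.ones(len(D))]
for _ in range(6):
        k=np.linalg.lstsq(A,D[:,2],rcond=None)[0];e=abs(A@k-D[:,2]);i=e<np.percentile(e,88);A=A[i];D=D[i]
print(k,len(D),(D.min(0)+D.max(0))/2)
```

```text
t 8.4833 tcp [ 0.6223 -0.2257  0.1629] yaw_y 101.21 tool z [ 1.4e-03 -8.0e-04 -1.0e+00] offset [-75.7 264.9   2.7] roll 8.609778643514403 gap 0.08562508128034958 F [-0.3  0.1 -0.5] j [ -29.   18.   96.   -0.   66. -130.]
hub top 0.08336771114639963 467
[ 0.00669921 -0.00241213  0.0505273 ] 1290 [ 0.62131881 -0.2255294   0.05052544]
```

View pics/c4.png

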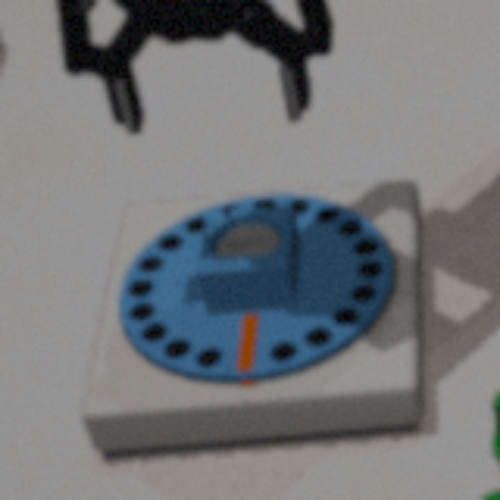

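The carousel is home: disc top at about 50.5 mm, level, stripes in line, spindle top visible in the bore at (250,240). Next the key.

>>> move_arm(moves=[{"grip": 1,"offset": [-9.5,33.1,0],"roll": 0},{"grip": 1,"offset": [-9.5,33.1,0],"roll": 0},{"grip": 1,"offset": [-9.5,33.1,0],"roll": 0},{"grip": 1,"offset": [-9.5,33.1,0],"roll": 0},{"grip": 1,"offset": [-9.5,33.1,0],"roll": 0},{"grip": 1,"offset": [-9.5,33.1,0],"roll": 0},{"grip": 1,"offset": [-9.5,33.1,0],"roll": 0},{"grip": 1,"offset": [-9.5,33.1,0],"roll": 0},{"grip": 1,"offset": [0,0,10],"roll": 4.3},{"grip": 1,"offset": [0,0,20],"roll": 4.3},{"grip": 1,"offset": [0,0,20],"roll": 0},{"grip": 1,"offset": [0,0,0],"roll": 0}])

```text
time: 9.53
eef_pos: [0.6401, 0.0498, 0.1044]
eef_rot: [[-0.999, -0.046, -0.014], [-0.046, 0.999, 0.001], [0.014, 0.002, -1.0]]
wrist_force: [-0.8, -0.2, -1.3]
finger_gap: 0.0855
```

Run:
```python
from m import *
to(.645,.0488,.040,92.6)
f=grab('scene','scene5');g=grab('top','top5')
cv2.imwrite('pics/c5.png',np.hstack([cv2.resize(f['pixels'][170:290,220:340,::-1],(400,400)),cv2.resize(g['pixels'][130:270,210:350,::-1],(400,400))]))
```

```text
t 9.5333 tcp [0.6401 0.0498 0.1044] yaw_y 92.66 tool z [-0.0136  0.001  -0.9999] offset [-5.7 -1.3 64.3] roll 0.05838660184878108 gap 0.08553422361424332 F [-0.8 -0.2 -1.3] j [ -5.  20. 100.  -0.  61. -97.]
```

View pics/c5.png

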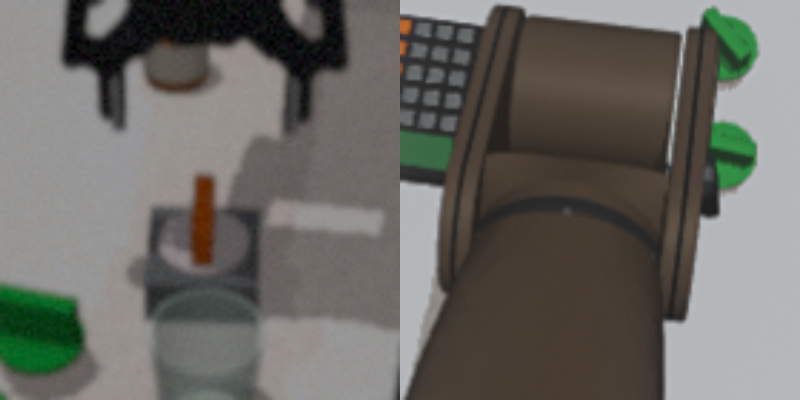

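The fingers straddle the orange bar, seen at (203,220) in the left crop. I let the arm settle and re-read.

>>> move_arm(moves=[{"grip": 1,"offset": [0,0,0],"roll": 0},{"grip": 1,"offset": [0,0,0],"roll": 0}])

```text
time: 9.8
eef_pos: [0.6459, 0.0486, 0.1135]
eef_rot: [[-0.999, -0.045, 0.002], [-0.045, 0.999, -0.0], [-0.002, -0.0, -1.0]]
wrist_force: [-0.8, -0.0, 0.4]
finger_gap: 0.0857
```

Run:
```python
from m import *
to(.645,.0488,.040,92.6)
```

```text
t 9.8 tcp [0.6459 0.0486 0.1135] yaw_y 92.59 tool z [ 1.8e-03 -1.0e-04 -1.0e+00] offset [ 1.   0.2 73.5] roll -0.005839242005635015 gap 0.08572445444263439 F [-0.8 -0.   0.4] j [ -5.  20.  99.   0.  61. -97.]
```

>>> move_arm(moves=[{"grip": 1,"offset": [1,0.2,15],"roll": 0},{"grip": 1,"offset": [0,0,18],"roll": 0},{"grip": 1,"offset": [0,0,15],"roll": 0},{"grip": 1,"offset": [0,0,12],"roll": 0},{"grip": 1,"offset": [0,0,8],"roll": 0},{"grip": 1,"offset": [0,0,5],"roll": 0},{"grip": 1,"offset": [0,0,0],"roll": 0},{"grip": 1,"offset": [0,0,0],"roll": 0}])

```text
time: 10.47
eef_pos: [0.6443, 0.0491, 0.0395]
eef_rot: [[-0.999, -0.046, 0.0], [-0.046, 0.999, -0.0], [-0.0, -0.0, -1.0]]
wrist_force: [0.2, 0.5, -0.4]
finger_gap: 0.0852
```

>>> move_arm(moves=[{"grip": 0,"offset": [0,0,0],"roll": 0},{"grip": -1,"offset": [0,0,0],"roll": 0},{"grip": -1,"offset": [0,0,0],"roll": 0},{"grip": -1,"offset": [0,0,0],"roll": 0},{"grip": -1,"offset": [0,0,0],"roll": 0},{"grip": -1,"offset": [0,0,0],"roll": 0},{"grip": -1,"offset": [0,0,0],"roll": 0}])

```text
time: 11.05
eef_pos: [0.6444, 0.0491, 0.0398]
eef_rot: [[-0.999, -0.046, 0.001], [-0.046, 0.999, -0.0], [-0.001, -0.0, -1.0]]
wrist_force: [0.8, 0.0, -0.2]
finger_gap: 0.0109
```

>>> move_arm(moves=[{"grip": -1,"offset": [0,0,-5],"roll": 0},{"grip": -1,"offset": [0,0,-10],"roll": 0},{"grip": -1,"offset": [0,0,-18],"roll": 0},{"grip": -1,"offset": [0,0,-22],"roll": 0},{"grip": -1,"offset": [0,0,-22],"roll": 0},{"grip": -1,"offset": [0,0,-18],"roll": 0},{"grip": -1,"offset": [0,0,-10],"roll": 0},{"grip": -1,"offset": [0,0,-5],"roll": 0},{"grip": -1,"offset": [0,0,0],"roll": 0},{"grip": -1,"offset": [0,0,0],"roll": 0}])

```text
time: 11.88
eef_pos: [0.6435, 0.0491, 0.1486]
eef_rot: [[-0.999, -0.046, -0.001], [-0.046, 0.999, 0.0], [0.001, 0.0, -1.0]]
wrist_force: [-0.5, 0.7, -1.0]
finger_gap: 0.0108
```

Run:
```python
from m import *
to(.6185,-.2253,.150,11.3)
f=grab('scene','scene6');g=grab('top','top6')
cv2.imwrite('pics/c6.png',np.hstack([cv2.resize(f['pixels'][130:290,200:360,::-1],(400,400)),cv2.resize(g['pixels'][130:270,210:350,::-1],(400,400))]))
```

```text
t 11.8833 tcp [0.6435 0.0491 0.1486] yaw_y 92.61 tool z [-1.3e-03  1.0e-04 -1.0e+00] offset [  37.5 -273.    -1.4] roll 81.30983219705246 gap 0.010819576405657564 F [-0.5  0.7 -1. ] j [ -5.  17.  98.   0.  64. -97.]
```

View pics/c6.png

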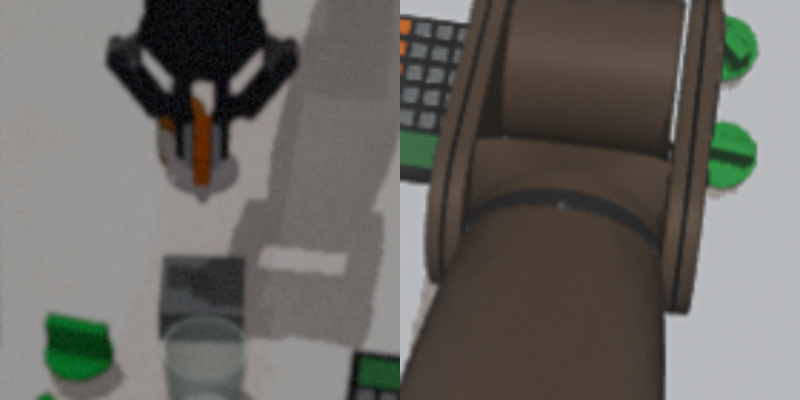

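The key is lifted out, at (203,150) in the left crop, with the empty slot below it. I carry it over the hub.

>>> move_arm(moves=[{"grip": -1,"offset": [1.7,-12,0],"roll": 0},{"grip": -1,"offset": [4,-29,0],"roll": 0},{"grip": -1,"offset": [5.2,-38,0],"roll": 0},{"grip": -1,"offset": [5.2,-38,0],"roll": 0},{"grip": -1,"offset": [5.2,-38,0],"roll": 0},{"grip": -1,"offset": [5.2,-38,0],"roll": 0},{"grip": -1,"offset": [5,-37,0],"roll": 0},{"grip": -1,"offset": [4,-29,0],"roll": 0},{"grip": -1,"offset": [2,-14,0],"roll": 0}])

```text
time: 12.73
eef_pos: [0.6176, -0.2298, 0.1484]
eef_rot: [[-0.999, -0.042, -0.001], [-0.042, 0.999, -0.001], [0.001, -0.001, -1.0]]
wrist_force: [0.4, 0.3, -0.7]
finger_gap: 0.0109
```

>>> move_arm(moves=[{"grip": -1,"offset": [0,0,0],"roll": 6.8},{"grip": -1,"offset": [0,0,0],"roll": 6.8},{"grip": -1,"offset": [0,0,0],"roll": 6.8},{"grip": -1,"offset": [0,0,0],"roll": 6.8},{"grip": -1,"offset": [0,0,0],"roll": 6.8},{"grip": -1,"offset": [0,0,0],"roll": 6.8},{"grip": -1,"offset": [0,0,0],"roll": 6.8},{"grip": -1,"offset": [0,0,0],"roll": 6.8},{"grip": -1,"offset": [0,0,0],"roll": 6.8},{"grip": -1,"offset": [0,0,0],"roll": 6.8},{"grip": -1,"offset": [0,0,0],"roll": 6.8},{"grip": -1,"offset": [0,0,0],"roll": 6.5}])

```text
time: 13.73
eef_pos: [0.6186, -0.2248, 0.1483]
eef_rot: [[-0.191, 0.982, -0.002], [0.982, 0.191, 0.001], [0.001, -0.001, -1.0]]
wrist_force: [0.0, -0.3, -1.4]
finger_gap: 0.0108
```

>>> move_arm(moves=[{"grip": -1,"offset": [0,0,0],"roll": 0},{"grip": -1,"offset": [0,0,0],"roll": 0},{"grip": -1,"offset": [0,0,0],"roll": 0}])

```text
time: 13.98
eef_pos: [0.6188, -0.2251, 0.1488]
eef_rot: [[-0.199, 0.98, -0.001], [0.98, 0.199, 0.0], [0.001, -0.001, -1.0]]
wrist_force: [-0.6, -1.1, -0.7]
finger_gap: 0.011
```

Run:
```python
from m import *
to(.6185,-.2253,.150,11.3)
f=grab('scene','scene7');g=grab('top','top7')
cv2.imwrite('pics/c7.png',np.hstack([cv2.resize(f['pixels'][120:260,70:210,::-1],(400,400)),cv2.resize(g['pixels'][140:340,320:520,::-1],(400,400))]))
```

```text
t 13.9833 tcp [ 0.6188 -0.2251  0.1488] yaw_y 11.47 tool z [-8.e-04  5.e-04 -1.e+00] offset [-0.2 -0.4 -1.2] roll 0.1665326960854543 gap 0.01103896780677982 F [-0.6 -1.1 -0.7] j [-29.  19.  97.   0.  65. -40.]
```

View pics/c7.png

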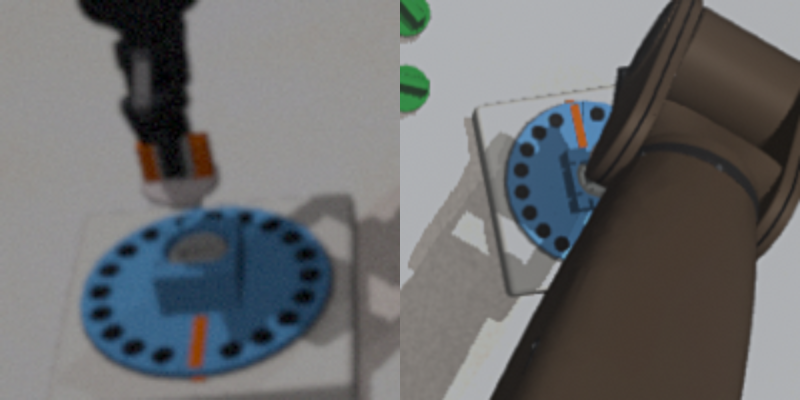

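Run:
```python
from m import *
f=load('top0');x0,y0,x1,y1=398,212,438,248
cv2.imwrite('pics/slot.png',np.hstack([cv2.resize(f['pixels'][y0:y1,x0:x1,::-1],(400,360),interpolation=cv2.INTER_CUBIC),cv2.resize(load('scene0')['pixels'][195:231,122:162,::-1],(400,360),interpolation=cv2.INTER_CUBIC)]))
g=cv2.cvtColor(f['pixels'],cv2.COLOR_RGB2GRAY)[y0:y1,x0:x1];print(g[6:26,8:34])
for n,b in(('top0',(408,219,430,240)),):
    x0,y0,x1,y1=b;f=load(n);g=cv2.GaussianBlur(cv2.cvtColor(f['pixels'],cv2.COLOR_RGB2GRAY),(1,1),0)[y0:y1,x0:x1]
print(proj(f,[.619,-.225,.081]))
```

```text
[[ 89  88  89  90  89  89  89  88  89  90  89  89  89  89  90  88  89  89
   89  89  90  89  89  90  89  89]
 [ 90  89  90  90  90  90  89  89  89  89  89  89  89  89  89  87  91  94
   88  88  88  89  89  90  89  89]
 [ 90  90  91  90  90  89  89  88  86  86  85  85  86  84  85  85  96 105
   90  87  89  90  89  89  89  89]
 [ 89  90  89  91  88  86  85  84  82  82  82  82  84  91  95  98 110 119
   98  88  88  89  88  88  90  89]
 [ 86  87  82 103  91  88  85  89  98 101 106 106 119 126 130 132 136 134
  114  93  88  89  89  89  88  90]
 [ 81  70  72  99  87 107 122 127 133 135 139 139 148 151 151 150 150 139
  120 112 100  92  87  89  89  89]
 [ 65  55  76  82  83 118 150 151 150 150 151 149 136 129 126 119 114 103
  111 136 120  97  88  88  89  89]
 [ 49  56  80  83 105 115 127 130 127 119 113 110  94  81  75  63  55  58
  104 149 131  97  87  89  89  89]
 [ 47  66  81  80 135 133  82  77  77  63  54  53  49  50  51  50  46  48
   90 138 133 100  88  88  88  90]
 [ 50  82  82  76 136 151  71  45  47  47  50  58  49  48  50  50  48  45
   75 125 138 106  89  88  89  89]
 [ 50  82 
[... 410 characters left out ...]
89  89  89  90]
 [ 47  54 104  84  82 116 114 106 135 138 143 150 150 149 149 150 146 131
  126 129 112  92  89  88  89  90]
 [ 48  52  89  86  87  90 101 126 152 147 138 152 150 148 149 150 146 126
  107 110 100  92  88  90  89  89]
 [ 51  51  58  77  88  88  94 116 124 106 105 149 150 148 148 148 147 130
  105  99  97  95  89  89  90  88]
 [ 52  51  51  61  78  87  89  94  95  87  99 127 133 135 125 125 128 114
   97  94  93  92  90  89  89  90]
 [ 54  53  52  51  63  79  98  92  91  93  99 103 110 113 101  99 102  98
   94  91  90  89  89  89  89  89]
 [ 56  53  52  51  51  62  82  87  92  91  92  94  97  98  94  92  91  91
   92  90  90  89  89  90  89  90]]
[[418.17377776 227.60498659]]
```

View pics/slot.png

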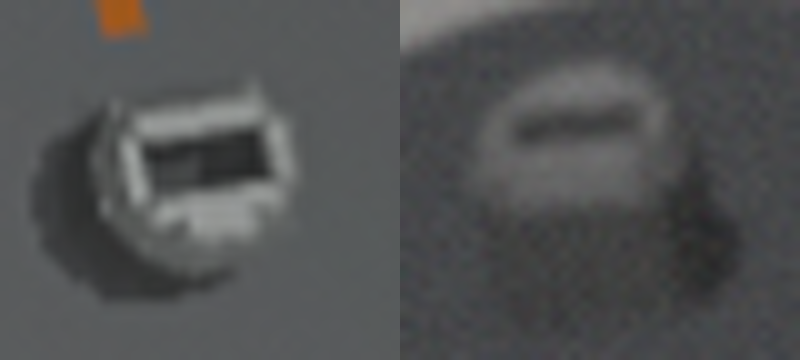

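The left crop shows the slot as a dark rectangle centred near (203,162), which is about (418,228) in the top picture; the right crop is blurrier. I measure its centre on the z = 81 mm plane.

Run:
```python
from m import *
for n,b,th in(('top0',(408,214,431,236),(95,105)),('scene0',(125,198,160,215),None)):
    f=load(n);x0,y0,x1,y1=b;k=8
    g=cv2.cvtColor(f['pixels'],cv2.COLOR_RGB2GRAY)[y0:y1,x0:x1].astype(np.float32)
    if th is None: g=cv2.GaussianBlur(g,(3,3),0);th=(60,65,70,75); print(g.min(),np.median(g))
    G=cv2.resize(g,None,fx=k,fy=k,interpolation=cv2.INTER_CUBIC)
    p=proj(f,[.619,-.225,.081])[0]
    for t in th:
        nl,lab=cv2.connectedComponents((G<t).astype(np.uint8))
        l=lab[int((p[1]-y0+.5)*k),int((p[0]-x0+.5)*k)];m=(lab==l).astype(np.uint8)
        c=big(m);px=(c+.5)/k-.5+[x0,y0]
        P=onplane(f,px,.081)[:,:2]*1000;r=cv2.minAreaRect(P.astype(np.float32));print(n,t,l,r, 'centroid',onplane(f,[[cv2.moments(m)['m10']/m.sum()/k-.5+x0,cv2.moments(m)['m01']/m.sum()/k-.5+y0]],.081))
# key bar in scene7
f=load('scene7');b=(110,160,150,195);m=mask(f,'orange',b);ys,xs=np.nonzero(m);print('orange',xs.min(),xs.max(),ys.min(),ys.max())
s=robot.observe();p=s['eef_pos'];R=s['eef_rot']
# expected bar top corners for key origin = tcp
z=p[2]-.0098+.035
ax=-R[:,0]
for off in(-.001,0,.001):
    o=np.array([p[0],p[1],z])+ax*off
    print(off,proj(f,[o+ax*.023,o-ax*.023,o+ax*.023-[0,0,.03],o-ax*.023-[0,0,.03]]).round(1).tolist())
```

```text
top0 95 2 ((618.86083984375, -225.1373748779297), (11.40201187133789, 25.522554397583008), 10.412542343139648) centroid [[ 0.61902867 -0.22503774  0.081     ]]
top0 105 2 ((618.6384887695312, -225.22457885742188), (12.933537483215332, 25.91005516052246), 11.425824165344238) centroid [[ 0.61895789 -0.22495934  0.081     ]]
51.0 72.9375
scene0 60 0 ((615.3507080078125, -221.53143310546875), (50.39169692993164, 78.71605682373047), 4.0140862464904785) centroid [[ 0.61535522 -0.22111682  0.081     ]]
scene0 65 0 ((615.3507080078125, -221.53143310546875), (50.39169692993164, 78.71605682373047), 4.0140862464904785) centroid [[ 0.61514972 -0.22141115  0.081     ]]
scene0 70 12 ((619.4985961914062, -225.18667602539062), (1.1105897426605225, 3.9135947227478027), 3.918541431427002) centroid [[ 0.61930498 -0.22541176  0.081     ]]
scene0 75 2 ((619.3565673828125, -225.68637084960938), (5.952993392944336, 20.111865997314453), 15.696678161621094) centroid [[ 0.6194418  -0.22619949  0.081     ]]
orange 118 139 167 171
-0.001 [[118.2, 168.5], [143.6, 166.4], [121.4, 181.7], [146.3, 179.6]]
0 [[117.7, 168.6], [143.1, 166.4], [120.9, 181.7], [145.8, 179.7]]
0.001 [[117.1, 168.6], [142.5, 166.5], [120.3, 181.8], [145.2, 179.7]]
```

>>> move_arm(moves=[{"grip": -1,"offset": [0.4,0,5],"roll": 0},{"grip": -1,"offset": [0,0,8],"roll": 0},{"grip": -1,"offset": [0,0,8],"roll": 0},{"grip": -1,"offset": [0,0,6],"roll": 0},{"grip": -1,"offset": [0,0,3],"roll": 0},{"grip": -1,"offset": [0,0,0],"roll": 0},{"grip": -1,"offset": [0,0,0],"roll": 0}])

```text
time: 14.67
eef_pos: [0.6188, -0.2249, 0.1188]
eef_rot: [[-0.196, 0.981, -0.001], [0.981, 0.196, 0.0], [0.0, -0.001, -1.0]]
wrist_force: [0.4, -0.2, -0.9]
finger_gap: 0.0108
```

Run:
```python
from m import *
to(.6187,-.2248,.0948,11.3)
f=grab('scene','scene8')
cv2.imwrite('pics/c8.png',cv2.resize(f['pixels'][160:230,105:175,::-1],(560,560),interpolation=cv2.INTER_CUBIC))
```

```text
t 14.6667 tcp [ 0.6188 -0.2249  0.1188] yaw_y 11.31 tool z [-7.e-04  4.e-04 -1.e+00] offset [ 0.1 -0.1 24. ] roll 0.013367906836322163 gap 0.010825200315653611 F [ 0.4 -0.2 -0.9] j [-29.  20.  98.  -0.  62. -40.]
```

View pics/c8.png

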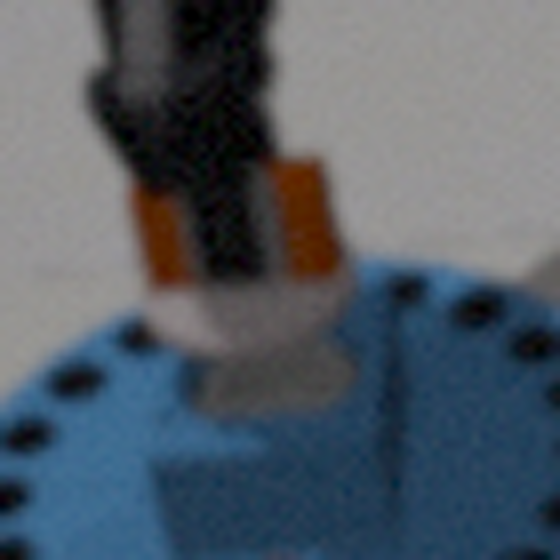

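The key sits upright just above the bore: bar at (240,220), flange at (250,315). Lowering in small steps.

>>> move_arm(moves=[{"grip": -1,"offset": [0,0,3],"roll": 0},{"grip": -1,"offset": [0,0,3],"roll": 0},{"grip": -1,"offset": [0,0,3],"roll": 0},{"grip": -1,"offset": [0,0,2],"roll": 0},{"grip": -1,"offset": [0,0,0],"roll": 0},{"grip": -1,"offset": [0,0,0],"roll": 0}])

```text
time: 15.22
eef_pos: [0.6188, -0.2248, 0.108]
eef_rot: [[-0.196, 0.981, -0.001], [0.981, 0.196, 0.0], [0.0, -0.0, -1.0]]
wrist_force: [0.8, 0.1, -0.8]
finger_gap: 0.0112
```

>>> move_arm(moves=[{"grip": -1,"offset": [0,0,3],"roll": 0},{"grip": -1,"offset": [0,0,3],"roll": 0},{"grip": -1,"offset": [0,0,3],"roll": 0},{"grip": -1,"offset": [0,0,2],"roll": 0},{"grip": -1,"offset": [0,0,1],"roll": 0},{"grip": -1,"offset": [0,0,1],"roll": 0},{"grip": -1,"offset": [0,0,0],"roll": 0},{"grip": -1,"offset": [0,0,0],"roll": 0}])

```text
time: 15.88
eef_pos: [0.619, -0.2249, 0.0953]
eef_rot: [[-0.196, 0.981, 0.0], [0.981, 0.196, -0.0], [-0.0, 0.0, -1.0]]
wrist_force: [0.1, -0.5, -0.2]
finger_gap: 0.0113
```

>>> move_arm(moves=[{"grip": -1,"offset": [0,0,0.7],"roll": 0},{"grip": -1,"offset": [0,0,0.7],"roll": 0},{"grip": -1,"offset": [0,0,0],"roll": 0},{"grip": -1,"offset": [0,0,0],"roll": 0}])

```text
time: 16.22
eef_pos: [0.6193, -0.2251, 0.0947]
eef_rot: [[-0.196, 0.981, 0.001], [0.981, 0.196, -0.0], [-0.0, 0.001, -1.0]]
wrist_force: [-0.7, 0.3, 2.3]
finger_gap: 0.0108
```

The flange is touching the hub. Now the quarter turn.

>>> move_arm(moves=[{"grip": -1,"offset": [0,0,0],"roll": 5},{"grip": -1,"offset": [0,0,0],"roll": 7},{"grip": -1,"offset": [0,0,0],"roll": 7},{"grip": -1,"offset": [0,0,0],"roll": 7},{"grip": -1,"offset": [0,0,0],"roll": 7},{"grip": -1,"offset": [0,0,0],"roll": 7},{"grip": -1,"offset": [0,0,0],"roll": 7},{"grip": -1,"offset": [0,0,0],"roll": 7},{"grip": -1,"offset": [0,0,0],"roll": 7},{"grip": -1,"offset": [0,0,0],"roll": 7},{"grip": -1,"offset": [0,0,0],"roll": 7},{"grip": -1,"offset": [0,0,0],"roll": 7}])

```text
time: 17.22
eef_pos: [0.6194, -0.2254, 0.0947]
eef_rot: [[0.946, 0.325, 0.001], [0.325, -0.946, -0.001], [0.001, 0.001, -1.0]]
wrist_force: [0.4, -1.5, 2.3]
finger_gap: 0.0108
```

>>> move_arm(moves=[{"grip": -1,"offset": [0,0,0],"roll": 5},{"grip": -1,"offset": [0,0,0],"roll": 3},{"grip": -1,"offset": [0,0,0],"roll": 0},{"grip": -1,"offset": [0,0,0],"roll": 0},{"grip": -1,"offset": [0,0,0],"roll": 0}])

```text
time: 17.63
eef_pos: [0.6195, -0.2253, 0.0947]
eef_rot: [[0.98, 0.197, 0.001], [0.197, -0.98, -0.001], [0.001, 0.001, -1.0]]
wrist_force: [0.6, -0.4, 3.4]
finger_gap: 0.011
```

Run:
```python
from m import *
to(.6187,-.2248,.0948,-78.7)
f=grab('scene','scene9')
cv2.imwrite('pics/c9.png',cv2.resize(f['pixels'][150:260,85:195,::-1],(560,560),interpolation=cv2.INTER_CUBIC))
```

```text
t 17.6333 tcp [ 0.6195 -0.2253  0.0947] yaw_y -78.62 tool z [ 1.3e-03 -9.0e-04 -1.0e+00] offset [-0.6 -0.6 -0.1] roll 0.0785750601673385 gap 0.011027572056606998 F [ 0.6 -0.4  3.4] j [-29.  22.  98.  -0.  60.  50.]
```

View pics/c9.png

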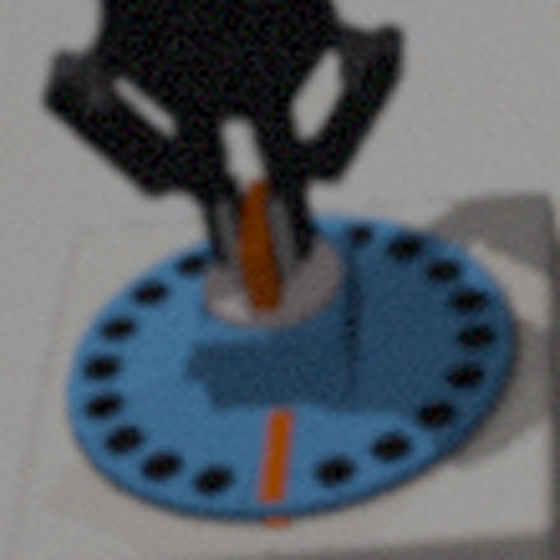

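The key bar at (258,245) now points along the stripe at (277,455), and the flange is on the hub. I release and retract.

>>> move_arm(moves=[{"grip": -0.4,"offset": [0,0,0],"roll": 0},{"grip": 0.2,"offset": [0,0,0],"roll": 0},{"grip": 0.5,"offset": [0,0,0],"roll": 0},{"grip": 0.5,"offset": [0,0,0],"roll": 0},{"grip": 0.5,"offset": [0,0,-8],"roll": 0},{"grip": 0.5,"offset": [0,0,-18],"roll": 0},{"grip": 0.5,"offset": [0,0,-30],"roll": 0},{"grip": 0.5,"offset": [0,0,-35],"roll": 0},{"grip": 0.5,"offset": [0,0,-20],"roll": 0},{"grip": 0.5,"offset": [0,0,-8],"roll": 0},{"grip": 0.5,"offset": [0,0,0],"roll": 0},{"grip": 0.5,"offset": [0,0,0],"roll": 0}])

```text
time: 18.68
eef_pos: [0.6186, -0.2247, 0.2123]
eef_rot: [[0.981, 0.196, -0.001], [0.196, -0.981, 0.0], [-0.001, -0.0, -1.0]]
wrist_force: [0.1, -0.5, -0.4]
finger_gap: 0.0641
```

>>> move_arm(moves=[{"grip": 0.5,"offset": [-10,0,-10],"roll": 0},{"grip": 0.5,"offset": [-25,0,-20],"roll": 0},{"grip": 0.5,"offset": [-30,0,-20],"roll": 0},{"grip": 0.5,"offset": [-30,0,-10],"roll": 0},{"grip": 0.5,"offset": [-20,0,0],"roll": 0},{"grip": 0.5,"offset": [-10,0,0],"roll": 0},{"grip": 0.5,"offset": [0,0,0],"roll": 0},{"grip": 0.5,"offset": [0,0,0],"roll": 0}])

```text
time: 19.35
eef_pos: [0.496, -0.249, 0.2709]
eef_rot: [[0.981, 0.195, -0.002], [0.195, -0.981, 0.002], [-0.002, -0.003, -1.0]]
wrist_force: [0.4, 0.0, -0.7]
finger_gap: 0.0641
```

Run:
```python
from m import *
f=grab('scene','scene10');g=grab('top','top10')
to(0,0,0)
cv2.imwrite('pics/c10.png',np.hstack([cv2.resize(f['pixels'][150:260,85:195,::-1],(400,400)),cv2.resize(g['pixels'][160:300,350:490,::-1],(400,400))]))
C=cloud(g);S=C[160:300,350:490].reshape(-1,3)
T=S[(S[:,2]>.112)&(S[:,2]<.126)&(np.hypot(S[:,0]-.619,S[:,1]+.225)<.04)];print('bar top',len(T),np.median(T[:,2]) if len(T) else 0,cv2.minAreaRect((T[:,:2]*1000).astype(np.float32)) if len(T) else 0)
D=S[(S[:,2]>.046)&(S[:,2]<.056)&(np.hypot(S[:,0]-.619,S[:,1]+.225)<.083)];A=np.c_[D[:,:2]-[.619,-.225],np.ones(len(D))];print('disc',np.linalg.lstsq(A,D[:,2],rcond=None)[0],len(D))
F=S[(S[:,2]>.086)&(S[:,2]<.095)];print('flange z',np.median(F[:,2]),len(F))
b=(350,160,490,300)
m=cv2.morphologyEx(mask(g,'blue',b)|mask(g,'orange',b),cv2.MORPH_CLOSE,np.ones((5,5)));print('disc circ',circ(onplane(g,big(m),.051)))
C0=cloud(load('top0'))
for nm,b in(('bottle',(275,290,310,325)),('beaker',(260,140,300,190)),('calc',(190,130,245,200))):
    x0,y0,x1,y1=b
    for c in(C0,C):
        s=c[y0:y1,x0:x1].reshape(-1,3);s=s[s[:,2]>.01];print(nm,s.min(0).round(3),s.max(0).round(3))
```

```text
t 19.45 tcp [ 0.4968 -0.249   0.2714] yaw_y -78.66 tool z [-0.0016  0.0016 -1.    ] offset [-437.8 -341.3  272.6] roll None gap 0.06409392551654726 F [-0.1 -0.1  0.8] j [-37.  -0. 105.   0.  76.  42.]
bar top 161 0.12009687792638302 ((618.874755859375, -225.7945098876953), (44.26130294799805, 13.131179809570312), 13.832443237304688)
disc [ 0.00026442 -0.00069901  0.05192196] 4011
flange z 0.0900572666874534 391
disc circ (array([ 0.61879384, -0.22518888]), np.float64(0.08414003024453644), np.float64(0.00037357403740386895))
bottle [ 0.435 -0.004  0.026] [0.478 0.038 0.089]
bottle [ 0.435 -0.004  0.023] [0.478 0.038 0.089]
beaker [0.723 0.028 0.01 ] [0.782 0.088 0.079]
beaker [0.722 0.028 0.01 ] [0.783 0.088 0.079]
calc [0.688 0.149 0.01 ] [0.824 0.237 0.022]
calc [0.687 0.149 0.01 ] [0.824 0.237 0.021]
```

View pics/c10.png

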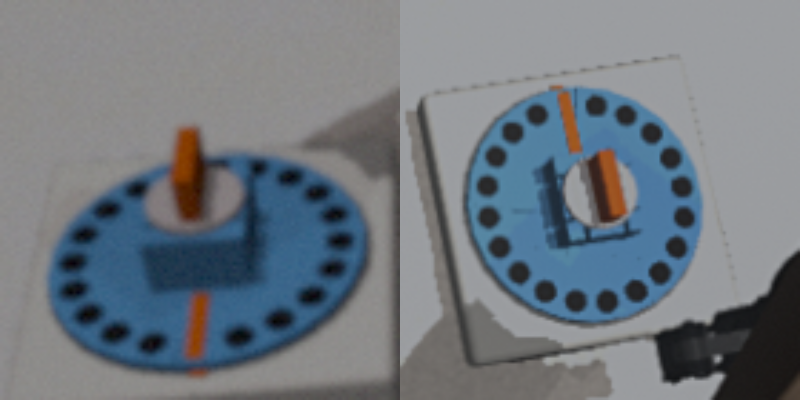

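Both views show everything seated: disc centred and level, flange on the hub, bar in line with the stripe, gripper clear. The height checks match (bar top 120 mm, flange top 90 mm), so I hand in.

```bash
python3 -c "
from rig import robot
print(robot.hand_in())"
```

```text
the job is handed in; nothing more can be done
None
```

The carousel is seated on the spindle with its flat matched. The orange key is through the slot, turned a quarter turn and released. I handed the job in at about 19.5 s of the 67 s allowed; the hand-in gives no verdict.

Last checks, from the top camera after letting go:
- **Carousel:** its centre is within about 0.5 mm of the spindle axis. It is level, with the disc top at 52 mm (51 mm expected).
- **Key:** the flange top is at 90 mm and the bar top at 120 mm, as expected for a flange resting on the hub. The bar is within about 1 mm of the axis and about 2.5° from the sampler's x.
- **Bystanders:** the bottle, beaker and calculator are within 1 mm of where they started.
- **Forces:** every wrist force I read was under about 8 N.

**Disagreement:** while the carousel was held above the spindle, the scene camera put its centre 4–7 mm further out in x than the top camera did. I trusted the top camera and the depth data, and the carousel went on with almost no contact force.

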